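Fit the chopper cover on its drive pin and hold it pressed

TASK

Lift the round cover by its bar handle up off the peg of the drying stand, bring it over the chopper base and feel for the drive pin, which the cover hides, until its hub drops on and rests on the round spring plate. Then press the cover fully down, as one does to run the chopper, and finish like that, still holding the handle with the cover kept pressed down. Leave the salt shaker, the spice jar and the egg timer where they stand, and mind the wall cabinets close above the work.

Things in the scene. Friction and masses are not known exactly. Their poses are not given: they have to be found in the camera images.
- cover: Loose grey cover, 0.15 kg, starts level on the stand's peg. Origin: centre of its hub's underside; z up. Hub: 36 mm diameter, 25 mm high, with a blind bore 15 mm wide, 25 mm deep, open below. Disc on it: 110 mm diameter, 6 mm thick (25 to 31 mm above the origin). On top a bar handle 56 mm long (along x), 20 mm thick (along y), its top 67 mm above the origin. Any yaw fits the pin.
- cover_grip (a point): Centre line of the cover's bar handle, 50 mm above the cover's origin, 17 mm below the top of the bar and 19 mm above the disc. x along the bar (56 mm), y across it (20 mm, the width to grip), z up.
- stand: Fixed steel drying stand: round foot 90 mm in diameter, a post with a shoulder 36 mm in diameter, whose top is 40 mm above the worktop, and on it a thin peg. Origin: centre of its underside, on the worktop. It may stand left or right of the chopper base.
- peg_tip (a point): Tip of the stand's peg, 58 mm above the worktop. The peg is 12 mm in diameter and rises 18 mm above the shoulder on which the hub rests; its last 4 mm taper to 6 mm.
- chopper: Fixed round white chopper base, 104 mm in diameter; the housing's top is 42 mm above the worktop; a grey knob on its front. Origin: centre of its underside, on the worktop.
- pin_tip (a point): Tip of the steel drive pin fixed upright in the middle of the chopper base, 66 mm above the worktop. The pin is 12 mm in diameter (1.5 mm clearance all round in the bore), its last 4 mm taper to 6 mm; it rises 14 mm above the spring plate when that is up, 22 mm when it is pressed.
- seat (a point): Centre of the top face of the round spring plate (70 mm in diameter) on the chopper base, on the axis of the pin which passes through it; 52 mm above the worktop when the plate is up, 44 mm when fully pressed. The hub's underside rests on this face when the cover has dropped on.
- platen (a joint): Downward travel of the spring plate: 0 up, 0.008 m fully pressed against a hard stop. It stays up under the weight of the cover; it begins to give at about 5 N and takes about 10 N to go fully down, and springs up when let go.
- cabinet_edge (a point): A point on the lower front edge of the fixed wall cabinets, 430 mm above the worktop and 590 mm ahead of the robot's base axis. The cabinets run along y from y = 0.33 far to the right, are solid above and behind this edge, and their door handles stand out another 40 mm. A hand lifted high or leaning forward here strikes them: keep lifts low.
- salt_shaker: Bystander: salt shaker, 44 mm in diameter, 90 mm high, behind the work. Origin: centre of its underside.
- spice_jar: Bystander: spice jar, 42 mm in diameter, 96 mm high, behind the work. Origin: centre of its underside.
- timer: Bystander: round egg timer, 64 mm in diameter, 47 mm high, on the right. Origin: centre of its underside.
There are look-alikes about, which are no part of the job. Leave any yellow look-alike of the stand alone.

How it is judged:
On the way, in this order (a step that is already met when the one before it is completed fails the run):
1. the cover is lifted clear above the stand's peg (z of cover in the frame of peg_tip above 0.005 m), for 0.1 s.
2. the cover has dropped onto the drive pin, its hub resting on the spring plate (horizontal distance between cover and seat below 0.003 m and z of cover in the frame of seat between -0.003 and 0.003 m and angle between cover's own z axis and vertical below 0.09 rad), for 0.2 s.
At the end, for the whole second after the job is handed in: The cover sits on the drive pin (centred within 3 mm, within 3 mm of the spring plate, upright within 5 degrees) and the fingers hold it pressed: the plate is over 6 of its 8 mm down, the cover bears on the chopper with over 4 N, the fingers on the cover with over 2 N (all of step 2 and value of joint platen above 0.006 m and contact force between cover and chopper above 4 N and contact force between the fingers and cover above 2 N); the arm keeps its last pose, push and grip.
It fails at once if the salt shaker is shoved or knocked over (distance of salt_shaker from where it was at the start of the episode above 0.04 m or angle between salt_shaker's own z axis and vertical above 0.5 rad).
It fails at once if the spice jar is shoved or knocked over (distance of spice_jar from where it was at the start of the episode above 0.04 m or angle between spice_jar's own z axis and vertical above 0.5 rad).
It fails at once if the egg timer is shoved or knocked over (distance of timer from where it was at the start of the episode above 0.04 m or angle between timer's own z axis and vertical above 0.5 rad).
It also fails if it takes over 35 s, if anything falls off the work surface, if the arm or the gripper's body presses on something with over 40 N, if the wrist force passes 120 N, or if a joint passes its speed limit or range.

ROBOT

A 6-joint arm with a two-finger parallel gripper is mounted at the origin on a cart in front of the work surface, level with it; the furniture and walls round the work are solid. World frame = base frame: x ahead of the robot, y to its left, z up, the work surface at z = 0. Lengths are in m, angles in rad, forces in N, time in s.
With the tool pointing down it reaches from about 0.425 to 0.95 m from the base axis. Payload 3.5 kg.
Tool frame: the origin (TCP) lies at the very end of the fingers, on their centre line; the grasp point (between the pads) lies 19 mm behind it; z points along the fingers, y is the line along which they close (so a half turn about z gives the same grasp; the last joint's range is limited). The gripper opens to 85 mm and grips with 20 to 120 N. Pads are 22 mm wide; open, the fingers measure 114 mm over their backs; the gripper's body (76 mm by 85 mm) begins 54 mm behind the grasp point. The pads swing forward as they close: fully open they stand 13 mm farther back than shut.
Start: joints at [0.99, 0.286, 1.577, -0, 1.279, -0.15], TCP at [0.282, 0.613, 0.231] pointing down, gripper open.
Joint ranges: [-2.77, 2.77], [-0.9, 2.22], [0.21, 2.48], [-1.53, 4.67], [0.24, 2.81], [-2.84, 2.84]. Speed limits (rad/s): [2.79, 2.79, 3.14, 3.14, 3.14, 3.14].

INTERFACE

Orientations are given as a unit quaternion [x, y, z, w].
In Python, from plant import ctrl gives the robot as it stands.
- The arm moves only by the tool carry_out, never from a script. Its argument "deltas" is one flat list of numbers, 6 for each row, row after row: the shift along the tool's x, y, z in m, then the turn, a rotation vector about the tool's x, y, z in rad. A call has 1 to 5 rows; each row is the pose to reach, as a shift and turn from the pose commanded when the call began, along the tool's axes at that moment; what a row does not reach only later rows make up. A row lasts 1/8 s, in which the tool goes at most 62.5 mm and 10.7 degrees, less where a joint would pass 70% of its speed; a pose out of reach is approached as far as the arm can. A call with a gripper value outside its range is refused whole. "grip" is the opening in per cent of the stroke, from 0 (shut) to 100 (fully open), set as the call begins (left out, the last holds). The fingers move at their own pace and stop on an object; "grip_force" is the grip in N (left out, the last holds). Time passes only in rows, so rows that repeat a pose let the fingers close. It gives the time, the measured TCP pose, the force, the opening and the grip force at its end, in the units of the state.
- ctrl.get_state(): the state, without advancing time (a new reading comes with each control period).
- ctrl.read_camera(name): name is "scene" or "top"; returns (picture, depth): 480x640x3 uint8, red, green, blue; 480x640 float32, m along the optical axis (not along the pixel's ray), 0 where there is no reading.
- ctrl.camera_model(name): a dict with "intrinsics" (3x3 intrinsics, pixels), "extrinsics" (4x4, takes a point from world to camera coordinates). Camera axes: x right, y down, z forward; pixel columns grow to the right and rows downward; lengths in m; the calibration is good to about 2 mm. A picture is of the moment at which its call begins. camera_model takes no time and is no camera call.
- ctrl.sign_off(): hands the job in; it is judged then, once.
Trained networks look in the newest picture that a camera, given by its name, has taken for a name from the list of things; names that differ only in an ending like _2 or _b are one class to them, and where a whole thing is asked for, a point or a joint stands for the part that bears it (a point fixed in the world has none). Each returns a list of dicts, best first, with "score" (0 to 1); they miss things now and then, are a little off and sometimes report something else, mostly with a low value. They report only what shows in the picture. A call takes as long as a camera call. They do not tell look-alikes from the thing itself.
- ctrl.find_in(camera, query): "uv" ([column, row] in pixels, amid what is visible of it).
The state is a dict: "time": time; "qpos": joint angles; "dq": joint speeds; "joint_efforts": joint torques, N m; "eef_pos": TCP position; "tcp_rot": TCP orientation; "contact_force": force on the tool from outside, world axes, zero at the start; "wrist_torque": the same for the moment, N m; "opening": opening from 0.0 (shut) to 1.0 (fully open); "finger_force": force on a finger pad.
Only numpy, scipy, OpenCV 4.12 (cv2) and the standard library are available. Lean on these libraries where they do the work, as an engineer would, in place of code of your own. Each camera call takes 0.05 s, during which the arm holds its last target. There are 200 camera calls.

## Working session

There is one attempt and no reset: what is moved stays moved. The work goes in short steps, Python scripts to look and compute and a tool call to move; the robot and the scene stay as the last step left them, time stands still between calls to the robot, and variables do not carry over. Pictures are saved under pics/ and viewed, at most 10 in all, crops included, and the job is handed in when it is done.

Besides the shell and the picture viewer there is one more tool, called after "Request:" as a command line: name --argument value ..., lists and objects as JSON in quotes. carry_out: Moves the arm, as the interface text tells. Its arguments: {"type":"object","properties":{"deltas":{"type":"array"},"grip":{"type":"number"},"grip_force":{"type":"number"}},"required":["deltas"]}

```bash
mkdir -p pics
cat > h.py <<'E'
from plant import ctrl
import numpy as np, cv2
from scipy.spatial.transform import Rotation as R
def cloud(name):
    im,d=ctrl.read_camera(name); m=ctrl.camera_model(name)
    K=np.array(m["intrinsics"]);T=np.linalg.inv(np.array(m["extrinsics"]))
    v,u=np.mgrid[0:480,0:640]
    P=np.stack([(u-K[0,2])/K[0,0]*d,(v-K[1,2])/K[1,1]*d,d],-1)@T[:3,:3].T+T[:3,3]
    P[d==0]=np.nan
    return im,P
E
python3 - <<'E'
from h import *
s=ctrl.get_state(); print(s)
ims=[]
for c in("scene","top"):
    im,P=cloud(c); cv2.imwrite(f"pics/{c}.png",im[...,::-1])
    for q in("cover","stand","chopper","salt_shaker","spice_jar","timer"):
        for r in ctrl.find_in(c,q)[:3]:
            u,v=map(int,r["uv"]); print(c,q,u,v,round(r["score"],2),P[v,u].round(3))
E
```

```text
{'time': 0.0, 'qpos': array([ 9.89974524e-01,  2.87158722e-01,  1.57819581e+00, -2.88280601e-05,
        1.27863712e+00, -1.49966494e-01]), 'dq': array([ 6.81727153e-04,  3.67226472e-04,  3.66623301e-05,  6.77673493e-04,
       -1.83128848e-03, -1.72114475e-03]), 'joint_efforts': array([ 1.26797175e-03, -4.05964100e+01, -2.92636192e+01, -4.16943851e-05,
        5.73365527e-03,  2.16292511e-05]), 'eef_pos': array([0.2814967 , 0.61275906, 0.22994165]), 'tcp_rot': array([ 2.13760992e-01,  9.76885254e-01, -1.12524172e-03, -4.15714494e-04]), 'contact_force': array([-0.59928489, -0.30965858,  0.31752383]), 'wrist_torque': array([-0.00349711,  0.03310967, -0.06707957]), 'finger_force': 0.0, 'opening': 1.0036327918603818}
scene cover 290 350 0.66 [0.471 0.005 0.081]
scene stand 358 384 0.91 [ 0.489 -0.141  0.027]
scene stand 291 377 0.62 [0.466 0.004 0.009]
scene chopper 196 335 0.79 [0.463 0.247 0.045]
scene salt_shaker 245 289 0.74 [0.645 0.228 0.062]
scene spice_jar 318 304 0.86 [0.649 0.024 0.073]
scene spice_jar 293 372 0.48 [0.473 0.002 0.018]
scene timer 432 411 0.61 [ 0.462 -0.299  0.048]
top cover 437 350 0.67 [ 0.476 -0.291  0.045]
top cover 302 346 0.55 [0.454 0.01  0.109]
top stand 302 370 0.84 [0.448 0.014 0.005]
top stand 364 351 0.84 [ 0.487 -0.129  0.022]
top chopper 193 351 0.66 [0.473 0.257 0.055]
top salt_shaker 208 286 0.74 [0.647 0.243 0.057]
top spice_jar 296 278 0.9 [0.649 0.028 0.084]
top timer 434 351 0.66 [ 0.471 -0.284  0.048]
```

View pics/scene.png

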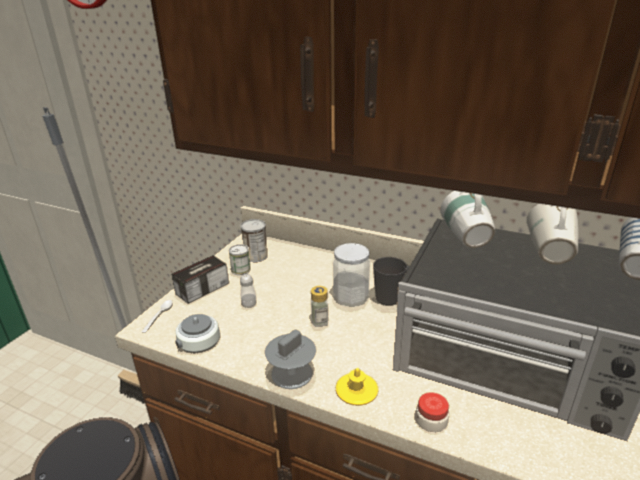

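View pics/top.png

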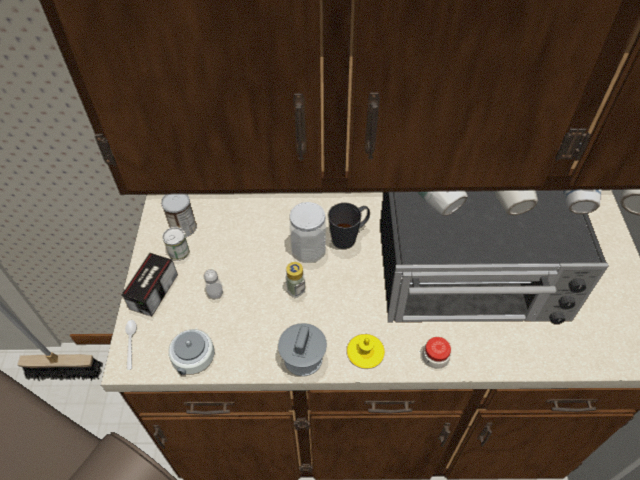

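The steel stand with the grey cover is at top (302,348) / scene (290,360). The yellow stand at top (365,350) / scene (357,388) is the look-alike and bears no cover. The chopper base is at top (191,351), white with a grey knob. I'll confirm this in one crop and measure.

Run:
```python
from h import *
def circ(p):
    A=np.c_[2*p,np.ones(len(p))];s=np.linalg.lstsq(A,(p**2).sum(1),rcond=None)[0]
    return s[:2],np.sqrt(s[2]+s[:2]@s[:2])
for c in("scene","top"):
    im,P=cloud(c)
    if c=="top": cv2.imwrite("pics/crop.png",cv2.resize(im[310:390,150:400],None,fx=3,fy=3,interpolation=2)[...,::-1])
    for nm,ctr,h0,h1 in(("disc",(.465,.005),.062,.08),("bar",(.465,.005),.095,.125),("house",(.465,.25),.035,.046),("plate",(.465,.25),.048,.056),("above",(.465,.25),.056,.08)):
        m=(np.hypot(P[...,0]-ctr[0],P[...,1]-ctr[1])<.08)&(P[...,2]>h0)&(P[...,2]<h1)
        p=P[m]
        if len(p)<8: print(c,nm,len(p));continue
        xy=p[:,:2].astype(np.float32)
        hull=cv2.convexHull(xy)[:,0]
        (mc,mr)=cv2.minEnclosingCircle(xy)
        rect=cv2.minAreaRect(xy*1000)
        print(c,nm,len(p),"mean",p.mean(0).round(4),"z",np.percentile(p[:,2],[5,50,95]).round(4),"enc",np.round(mc,4),round(mr,4),"fit",[np.round(x,4) for x in circ(hull)],"rect",np.round(rect[0],1),np.round(rect[1],1),round(rect[2],1))
```

```text
scene disc 1097 mean [0.4707 0.0036 0.0728] z [0.0698 0.0727 0.0761] enc [0.4808 0.0106] 0.0561 fit [array([0.481 , 0.0098]), np.float64(0.0547)] rect [479.2   9.6] [107.7 108.8] 17.2
scene bar 251 mean [0.4761 0.0079 0.1056] z [0.0966 0.1071 0.1106] enc [0.4814 0.0121] 0.0297 fit [array([0.4797, 0.0126]), np.float64(0.0247)] rect [480.9   9.3] [21.3 59.1] 79.3
scene house 389 mean [0.4719 0.2497 0.042 ] z [0.0361 0.0428 0.0457] enc [0.4884 0.2645] 0.0502 fit [array([0.488 , 0.2643]), np.float64(0.0488)] rect [482.8 259.8] [82.2 97.6] 37.2
scene plate 410 mean [0.4885 0.2646 0.0536] z [0.0497 0.054  0.0557] enc [0.489  0.2651] 0.0406 fit [array([0.4891, 0.2649]), np.float64(0.0372)] rect [490.5 267.3] [73.7 70.5] 49.1
scene above 77 mean [0.4877 0.2637 0.0591] z [0.056  0.0569 0.0688] enc [0.489  0.2657] 0.0339 fit [array([0.4883, 0.2641]), np.float64(0.0309)] rect [484.4 264.8] [57.4 60.4] 34.3
top disc 1420 mean [0.475  0.0123 0.0715] z [0.0674 0.0715 0.0756] enc [0.4799 0.0132] 0.056 fit [array([0.48  , 0.0127]), np.float64(0.0547)] rect [480.   13.1] [109.2 108.3] 11.7
top bar 228 mean [0.4761 0.0124 0.1062] z [0.0987 0.1066 0.111 ] enc [0.4778 0.0119] 0.0284 fit [array([0.4773, 0.0108]), np.float64(0.0246)] rect [478.1  13.2] [20.9 56.7] 76.1
top house 566 mean [0.4772 0.264  0.0415] z [0.0364 0.042  0.0456] enc [0.488  0.2709] 0.0515 fit [array([0.4883, 0.2696]), np.float64(0.0498)] rect [488.3 268.9] [96.7 98.8] 47.7
top plate 602 mean [0.4882 0.2697 0.0524] z [0.0488 0.0526 0.0555] enc [0.4874 0.2673] 0.0433 fit [array([0.4869, 0.2676]), np.float64(0.0413)] rect [488.1 269.1] [77.5 78.1] 37.1
top above 98 mean [0.4855 0.2685 0.0588] z [0.0561 0.0571 0.0668] enc [0.4878 0.2689] 0.0345 fit [array([0.4873, 0.27  ]), np.float64(0.033)] rect [488.4 269.1] [66.6 60.4] 8.5
```

View pics/crop.png

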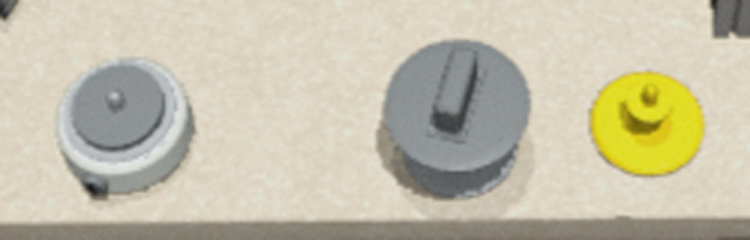

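The crop shows the chopper with its pin at left, the cover on the steel stand in the middle, and the yellow decoy at right, so the target is right.

```bash
cat >> h.py <<'E'
def go(x,y,z,yaw):  # yaw of tool y axis, deg
    s=ctrl.get_state(); r=R.from_quat(s["tcp_rot"])
    a=np.radians(yaw); ey=np.array([np.cos(a),np.sin(a),0]); ez=np.array([0,0,-1.]); t=R.from_matrix(np.c_[np.cross(ey,ez),ey,ez])
    print("t",s["time"],"at",s["eef_pos"].round(4),"F",s["contact_force"].round(2),"op",round(s["opening"],3))
    print("shift",r.inv().apply(np.array([x,y,z])-s["eef_pos"]).round(4),"turn",(r.inv()*t).as_rotvec().round(4))
E
python3 -c "
from h import *
go(.4803,.0115,.15,77.5)"
```

```text
t 0.8 at [0.2818 0.6133 0.2314] F [-0.21  0.51  0.22] op 1.0
shift [-0.4316 -0.464   0.0814] turn [ 0.      0.     -0.2126]
```

Request:
carry_out --deltas '[-0.04,-0.042,0.014,0,0,0,-0.08,-0.084,0.028,0,0,0,-0.12,-0.126,0.042,0,0,0,-0.16,-0.168,0.056,0,0,0,-0.2,-0.21,0.07,0,0,0]' --grip 100

```text
time: 1.42
eef_pos: [0.3764, 0.3374, 0.1613]
tcp_rot: [0.214, 0.977, 0.0, 0.001]
contact_force: [-0.1, -0.4, 0.3]
opening: 0.998
finger_force: 0.0
```

Request:
carry_out --deltas '[-0.04,-0.044,0.002,0,0,-0.04,-0.08,-0.088,0.004,0,0,-0.08,-0.12,-0.132,0.006,0,0,-0.12,-0.16,-0.176,0.008,0,0,-0.17,-0.2,-0.22,0.01,0,0,-0.213]'

```text
time: 2.05
eef_pos: [0.4663, 0.0537, 0.1519]
tcp_rot: [0.108, 0.994, 0.0, 0.001]
contact_force: [1.2, 0.4, 0.0]
opening: 0.996
finger_force: 0.0
```

```bash
python3 -c "
from h import *
go(.4803,.0115,.13,77.5)"
```

```text
t 2.05 at [0.4663 0.0537 0.1519] F [1.16 0.35 0.03] op 0.996
shift [-0.0227 -0.0382  0.0219] turn [0.0004 0.0016 0.0017]
```

Request:
carry_out --deltas '[-0.022,-0.037,0.0,0,0,0,-0.022,-0.037,0.022,0,0,0,-0.022,-0.037,0.022,0,0,0]'

```text
time: 2.42
eef_pos: [0.478, 0.0144, 0.1278]
tcp_rot: [0.109, 0.994, 0.0, -0.002]
contact_force: [-0.7, -0.2, -0.1]
opening: 0.997
finger_force: 0.0
```

```bash
python3 -c "
from h import *
go(.4803,.0115,.075,77.5)
for c in('scene','top'):
    im,P=cloud(c); cv2.imwrite(f'pics/{c}2.png',cv2.resize(im[260:440,200:400],None,fx=3,fy=3)[...,::-1])"
```

```text
t 2.425 at [0.478  0.0144 0.1278] F [-0.7  -0.18 -0.12] op 0.997
shift [-0.0031 -0.0023  0.0528] turn [-0.0001 -0.0039 -0.0009]
```

View pics/scene2.png

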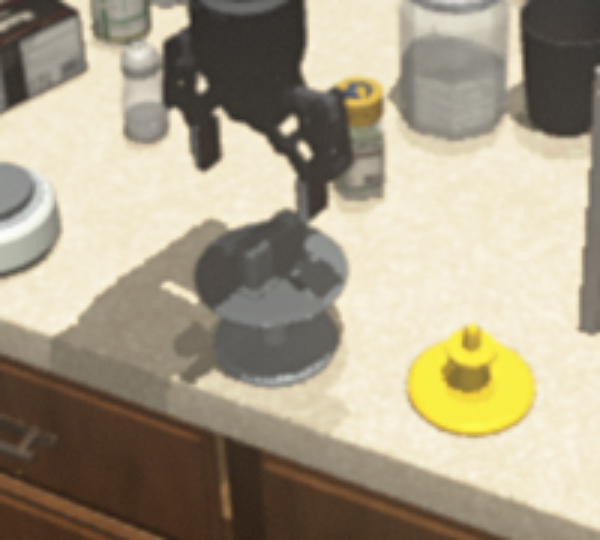

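The open fingers straddle the bar (crop 205,165 and 310,210, bar at 272,245). Descending and closing.

Request:
carry_out --deltas '[-0.003,-0.002,0.02,0,0,0,-0.003,-0.002,0.04,0,0,0,-0.003,-0.002,0.052,0,0,0,-0.003,-0.002,0.052,0,0,0]'

```text
time: 3.02
eef_pos: [0.4813, 0.0126, 0.077]
tcp_rot: [0.108, 0.994, 0.0, -0.001]
contact_force: [-1.1, 0.5, 0.3]
opening: 1.0
finger_force: 0.0
```

Request:
carry_out --deltas '[0,0,0,0,0,0,0,0,0,0,0,0,0,0,0,0,0,0,0,0,0,0,0,0,0,0,0,0,0,0]' --grip 0 --grip_force 25

```text
time: 3.65
eef_pos: [0.482, 0.0119, 0.0777]
tcp_rot: [0.109, 0.994, -0.0, 0.0]
contact_force: [-0.8, -1.5, 0.1]
opening: 0.227
finger_force: 32.7
```

Request:
carry_out --deltas '[0,0,0,0,0,0,0,0,-0.012,0,0,0,0,0,-0.025,0,0,0,0,0,-0.038,0,0,0,0,0,-0.038,0,0,0]' --grip_force 70

```text
time: 4.28
eef_pos: [0.4828, 0.0121, 0.1171]
tcp_rot: [0.109, 0.994, -0.0, 0.002]
contact_force: [-0.5, 0.8, -1.0]
opening: 0.217
finger_force: 69.0
```

```bash
cat > m.py <<'E'
from h import *
import sys
# disc centre seen now, near TCP
s=ctrl.get_state(); e=s["eef_pos"]; print("tcp",e.round(4))
for c in("scene","top"):
    im,P=cloud(c); zt=e[2]-.006
    m=(np.hypot(P[...,0]-e[0],P[...,1]-e[1])<.065)&(abs(P[...,2]-zt)<.011)
    xy=P[m][:,:2].astype(np.float32); mc,mr=cv2.minEnclosingCircle(xy); rc=cv2.minAreaRect(xy*1000)
    A=np.c_[P[m][:,:2],np.ones(m.sum())]; pl=np.linalg.lstsq(A,P[m][:,2],rcond=None)[0]
    print(c,m.sum(),np.round(mc,4),round(mr,4),np.round(rc[0],1),np.round(rc[1],1),"z",np.median(P[m][:,2]).round(4),"slope",pl[:2].round(3))
E
python3 m.py; python3 -c "
from h import *
go(.49,.268,.116,77.5)
cv2.imwrite('pics/lift.png',cv2.resize(ctrl.read_camera('scene')[0][260:440,200:400],None,fx=3,fy=3)[...,::-1])"
```

```text
tcp [0.4828 0.0121 0.1171]
scene 1058 [0.4825 0.0118] 0.0558 [478.    9.6] [101.2 108.7] z 0.1121 slope [0.001 0.001]
top 618 [0.4757 0.0047] 0.0535 [467.3 -11.6] [ 52.1 106.4] z 0.1103 slope [0.022 0.039]
t 4.375 at [0.4816 0.0122 0.1155] F [ 0.63 -0.61 -1.64] op 0.22
shift [ 0.0471  0.2516 -0.0005] turn [0.0001 0.0002 0.0004]
```

View pics/lift.png

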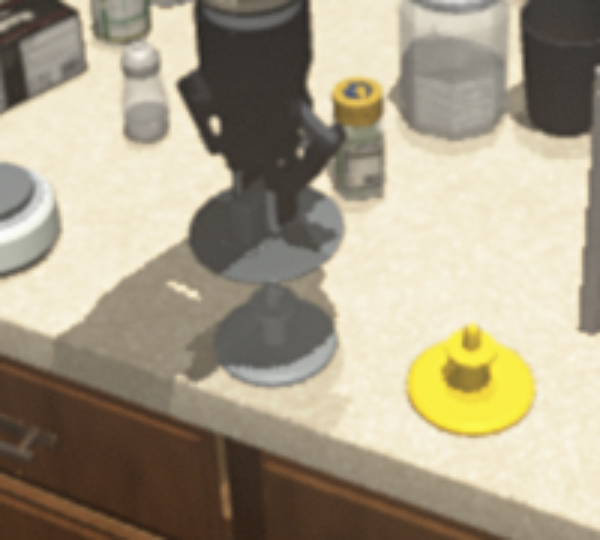

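The cover is lifted level, clear of the bare peg (crop 270,300). Now I'll refine the pin position before covering it, using its raised points.

Run:
```python
from h import *
rays=[]
for c in("scene","top"):
    im,P=cloud(c)
    near=np.hypot(P[...,0]-.4885,P[...,1]-.267)
    pl=P[(near<.045)&(abs(P[...,2]-.052)<.005)]
    pin=P[(near<.012)&(P[...,2]>.0595)]
    print(c,"plate med",len(pl),"pin",len(pin),pin.round(4).tolist())
    # dark-grey plate colour segmentation -> centroid at plane z=.052
    m=ctrl.camera_model(c);K=np.array(m["intrinsics"]);T=np.linalg.inv(np.array(m["extrinsics"]))
    hsv=im.astype(int).mean(-1)
    mask=((near<.042)&(hsv<150)&(P[...,2]>.045)).astype(np.uint8)
    n,l,st,ce=cv2.connectedComponentsWithStats(mask);i=1+st[1:,4].argmax()
    cn=max(cv2.findContours((l==i).astype(np.uint8),cv2.RETR_EXTERNAL,cv2.CHAIN_APPROX_NONE)[0],key=len)
    el=cv2.fitEllipse(cv2.convexHull(cn)); d=T[:3,:3]@np.linalg.inv(K)@[*el[0],1]
    print(" ellipse",np.round(el[0],1),np.round(el[1],1),"world",(T[:3,3]+d*(.052-T[2,3])/d[2]).round(4))
```

```text
scene plate med 476 pin 21 [[0.4898, 0.2683, 0.0708], [0.4956, 0.2707, 0.066], [0.4933, 0.2655, 0.0692], [0.4896, 0.2687, 0.0679], [0.4896, 0.2656, 0.0689], [0.492, 0.2649, 0.0674], [0.496, 0.2656, 0.0643], [0.4879, 0.2707, 0.0655], [0.4885, 0.2682, 0.066], [0.4872, 0.2639, 0.0682], [0.4906, 0.264, 0.0658], [0.4902, 0.2607, 0.0671], [0.4846, 0.2681, 0.0658], [0.4887, 0.269, 0.0626], [0.4858, 0.2631, 0.0666], [0.4886, 0.2628, 0.0647], [0.4923, 0.2631, 0.0619], [0.4927, 0.2605, 0.0624], [0.4858, 0.2667, 0.0625], [0.489, 0.2668, 0.0601], [0.4884, 0.2631, 0.0618]]
 ellipse [195.9 324.5] [19.1 30.8] world [0.487  0.2641 0.052 ]
top plate med 412 pin 24 [[0.4928, 0.2738, 0.0651], [0.4923, 0.2713, 0.066], [0.4922, 0.269, 0.066], [0.4912, 0.2663, 0.0678], [0.4917, 0.2764, 0.0625], [0.488, 0.2723, 0.0692], [0.4893, 0.2707, 0.0668], [0.4892, 0.2684, 0.0669], [0.4885, 0.2658, 0.0682], [0.4917, 0.2651, 0.0623], [0.4904, 0.2767, 0.0601], [0.4896, 0.274, 0.0616], [0.4879, 0.2709, 0.0647], [0.4871, 0.2683, 0.0661], [0.4881, 0.2665, 0.0642], [0.4894, 0.2649, 0.0619], [0.484, 0.2721, 0.0674], [0.4843, 0.27, 0.0667], [0.4865, 0.2689, 0.0626], [0.4859, 0.2663, 0.0637], [0.4862, 0.2642, 0.0631], [0.485, 0.2735, 0.0607], [0.4809, 0.2692, 0.0685], [0.4839, 0.2685, 0.0627]]
 ellipse [185.7 344.3] [19.3 32. ] world [0.4915 0.2769 0.052 ]
```

Request:
carry_out --deltas '[0.009,0.05,0,0,0,0,0.019,0.1,0,0,0,0,0.028,0.15,0,0,0,0,0.037,0.2,0,0,0,0,0.047,0.251,0,0,0,0]'

```text
time: 5.15
eef_pos: [0.4897, 0.2689, 0.1147]
tcp_rot: [0.109, 0.994, -0.0, -0.0]
contact_force: [0.8, -0.0, -2.2]
opening: 0.221
finger_force: 69.2
```

Request:
carry_out --deltas '[0,0,0,0,0,0,0,0,0,0,0,0]'

```text
time: 5.4
eef_pos: [0.4895, 0.2672, 0.1145]
tcp_rot: [0.108, 0.994, -0.001, -0.001]
contact_force: [0.4, -0.6, -1.0]
opening: 0.221
finger_force: 69.4
```

```bash
python3 m.py; python3 -c "
from h import *
go(.489,.2675,.116,77.5)"
```

```text
tcp [0.4895 0.2672 0.1145]
scene 805 [0.4869 0.266 ] 0.0562 [484.8 262.2] [101.  108.5] z 0.1099 slope [-0.001  0.003]
top 233 [0.4893 0.2286] 0.035 [490.3 225.5] [67.6 24.7] z 0.1083 slope [-0.014  0.123]
t 5.5 at [0.4898 0.2663 0.1148] F [ 0.6  -0.36 -2.7 ] op 0.221
shift [ 0.0011  0.001  -0.0012] turn [-0.0009 -0.0009 -0.0007]
```

Request:
carry_out --deltas '[0,0,0.006,0,0,0,0,0,0.011,0,0,0,0,0,0.014,0,0,0,0,0,0.016,0,0,0,0,0,0.016,0,0,0]'

```text
time: 6.12
eef_pos: [0.4903, 0.2673, 0.0993]
tcp_rot: [0.109, 0.994, 0.0, 0.0]
contact_force: [0.7, -0.9, -2.9]
opening: 0.225
finger_force: 69.4
```

Request:
carry_out --deltas '[0,0,0.002,0,0,0,0,0,0.004,0,0,0,0,0,0.004,0,0,0]'

```text
time: 6.5
eef_pos: [0.4903, 0.2675, 0.0953]
tcp_rot: [0.109, 0.994, 0.0, 0.0]
contact_force: [1.5, 1.0, -2.7]
opening: 0.223
finger_force: 69.4
```

Request:
carry_out --deltas '[0,0,0.002,0,0,0,0,0,0.004,0,0,0,0,0,0.005,0,0,0,0,0,0.005,0,0,0]'

```text
time: 7.0
eef_pos: [0.4903, 0.2675, 0.0904]
tcp_rot: [0.109, 0.994, 0.0, 0.0]
contact_force: [2.1, 1.2, -1.6]
opening: 0.223
finger_force: 69.6
```

Request:
carry_out --deltas '[-0.0005,0.0003,0.001,0,0,0,-0.0005,0.0003,0.0015,0,0,0,-0.0005,0.0003,0.0015,0,0,0,-0.0005,0.0003,0.0015,0,0,0]'

```text
time: 7.5
eef_pos: [0.4905, 0.2675, 0.0891]
tcp_rot: [0.109, 0.994, -0.0, -0.0]
contact_force: [-1.3, 0.1, 2.9]
opening: 0.223
finger_force: 70.3
```

```bash
python3 m.py; python3 -c "
from h import *
go(.489,.2675,.116,77.5)
cv2.imwrite('pics/seat.png',cv2.resize(ctrl.read_camera('scene')[0][240:400,120:300],None,fx=3,fy=3)[...,::-1])"
```

```text
tcp [0.4905 0.2675 0.0891]
scene 799 [0.4896 0.2656] 0.0556 [486.7 263.6] [100.7 108.4] z 0.0844 slope [0.003 0.007]
top 229 [0.491  0.2303] 0.0369 [491.7 227.4] [72.1 24.2] z 0.0827 slope [-0.008  0.058]
t 7.6 at [0.4905 0.2675 0.089 ] F [-1.75 -0.08  2.42] op 0.219
shift [ 0.0015 -0.0003 -0.027 ] turn [-0.0002 -0.0002  0.0004]
```

View pics/seat.png

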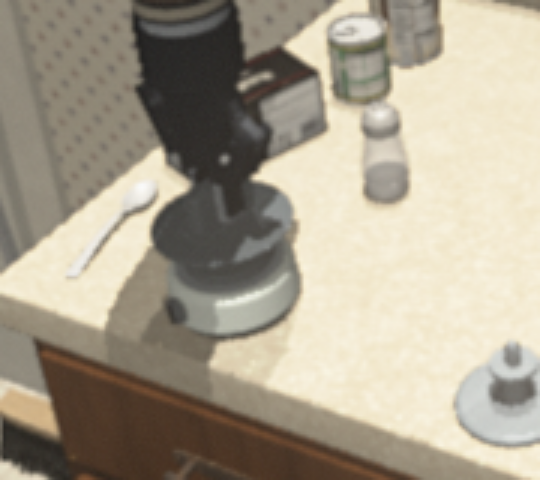

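Seated: level disc at plate height, about 5 N of support. Pressing, with a firmer grip.

Request:
carry_out --deltas '[0,0,0,0,0,0,0,0,0.003,0,0,0,0,0,0.006,0,0,0,0,0,0.008,0,0,0,0,0,0.008,0,0,0]' --grip_force 110

```text
time: 8.28
eef_pos: [0.4907, 0.2675, 0.0818]
tcp_rot: [0.109, 0.994, -0.0, -0.0]
contact_force: [-4.1, -1.4, 9.8]
opening: 0.213
finger_force: 109.6
```

Request:
carry_out --deltas '[0.0007,0,0.001,0,0,0,0.0007,0,0.002,0,0,0,0.0007,0,0.002,0,0,0,0.0007,0,0.002,0,0,0]'

```text
time: 8.78
eef_pos: [0.4907, 0.2676, 0.0817]
tcp_rot: [0.108, 0.994, -0.0, 0.0]
contact_force: [-5.5, -3.4, 17.4]
opening: 0.216
finger_force: 110.7
```

```bash
python3 m.py; python3 -c "
from h import *
go(.489,.2675,.116,77.5)"
```

```text
tcp [0.4907 0.2676 0.0817]
scene 796 [0.491  0.2658] 0.0563 [486.8 263.2] [102.1 107.9] z 0.077 slope [0.    0.002]
top 234 [0.4905 0.2305] 0.0366 [491.3 227.3] [71.  25.4] z 0.0758 slope [ 0.002 -0.022]
t 8.875 at [0.4907 0.2676 0.0817] F [-6.2  -2.53 17.09] op 0.217
shift [ 0.0016 -0.0005 -0.0343] turn [-0.0009  0.0005  0.0009]
```

The plate is on its hard stop: 7 to 8 mm of travel, about 17 N, and the disc is level and held firmly. Handing in.

```bash
python3 -c "
from plant import ctrl
print(ctrl.sign_off())"
```

```text
the job is handed in; nothing more can be done
None
```

The cover is on the drive pin, pressed fully down (about 7–8 mm of plate travel, about 17 N) and still held; I handed the job in at about 9 s, but no verdict came back.

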